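# Zero a contact gauge and hold it on a tilted specimen

### The job

Take the yellow-handled gauge probe out of its blue stand and, holding it upright, press its spring tip gently on the middle of the green zero pad for about a second. Then press the tip on the red spot of the white specimen plate, with the probe square to the plate's sloping face and the spring tip pushed about half way in (light force, neither barely touching nor pushed right home), and finish while holding it there: do not let go or put it down. Leave the dish, vial, pink box and marker pen where they are.

Things in the scene. Friction and masses are not known exactly. Their poses are not given: they have to be found in the camera images.
- probe: Gauge probe, 120 g, upright in the blue stand; grip its handle from above. Origin on its axis at the underside of its black flange, z up towards the handle end. Above: flange 32 mm diameter, 0 to 5 mm; yellow square handle 22 x 22 mm (sides along x, y), 5 to 60 mm. Below: steel barrel 16 mm diameter to -40 mm, then the spring tip, 6 mm diameter, round brass end, to -62 mm when free.
- tip_point (a point): Outermost point of the probe's round-ended spring tip; 62 mm below the probe's origin on its axis when the tip is free. Axes parallel to the probe's.
- tip (a joint): How far the spring tip is pushed into the barrel, m: 0 free, 0.010 pushed right home. The spring pushes back with about 0.75 N at first and 250 N/m more: 2.0 N at half way (5 mm), 3.25 N at the stop.
- stand: Blue block 75 x 75 x 70 mm high, fixed to the bench, origin at the centre of its underside. A vertical hole 19 mm in diameter and 66 mm deep in the middle of its top takes the probe's barrel and tip; the probe's flange rests on the top at 70 mm. The probe must be raised 62 mm to come clear.
- zero_mark (a point): Middle of the level top of the green zero pad (round, 60 mm diameter at the foot, 48 mm at the top, 25 mm high, fixed to the bench), marked by a bright metal disc of 24 mm diameter. The point lies on the top surface, z up.
- stage: Grey tilted specimen stage, fixed to the bench: dark base 105 x 85 mm, 10 mm thick, carrying a grey table 86 x 74 mm that slopes 0.33 rad (19 degrees), lower towards the stage's -x side; highest point 66 mm, a black knob on its +y side. Origin at the centre of the base's underside, z up.
- coupon: White specimen plate 64 x 50 x 4 mm, fixed on the stage's sloping table. Origin at the centre of its underside; z is the outward normal of the sloping face (19 degrees off vertical, leaning to the stage's -x side), x up the slope. Two painted spots of 20 mm diameter: red towards the high end, blue towards the low end.
- red_spot (a point): Centre of the red spot, on the upper face of the white plate, at (15, -9, 4) mm in the plate's frame; axes as the plate's.
- petri: Bystander: flat round dish with white lid, 92 mm diameter, 15 mm high, loose. Origin at the centre of its underside.
- vial: Bystander: small amber vial with white cap, 30 mm diameter, 55 mm high, loose. Origin at the centre of its underside.
- tipbox: Bystander: pink box 80 x 115 x 52 mm high, loose. Origin at the centre of its underside.
- marker: Bystander: white marker pen with blue cap lying flat, 137 mm long along its x, 14 mm thick, loose. Origin on its underside, near mid-length.
- zero: The green zero pad itself, origin at the centre of its underside.

How it is judged:
By the outcome, as a careful person would: the job done as asked, in the order asked, and still so for the second after the job is handed in, while the arm keeps its last pose, push and grip.
It also fails if it takes over 45 s, if anything falls off the work surface, if the arm or the gripper's body presses on something with over 40 N, if the wrist force passes 120 N, or if a joint passes its speed limit or range.

### The arm

A 7-joint arm with a two-finger parallel gripper is mounted at the origin on the work surface. World frame = base frame: x ahead of the robot, y to its left, z up, the work surface at z = 0. Lengths are in m, angles in rad, forces in N, time in s.
With the tool pointing down it reaches from about 0.4 to 0.9 m from the base axis. Payload 5.5 kg.
Tool frame: the origin (TCP) lies between the finger pads; the fingertips stand 25 mm ahead of it and the grasp point (between the pads) lies 6 mm ahead of it; z points along the fingers, y is the line along which they close (so a half turn about z gives the same grasp; the last joint's range is limited). The gripper opens to 92 mm and grips with 3 to 60 N. Pads are 19 mm wide; open, the fingers measure 130 mm over their backs; the gripper's body (75 mm by 190 mm) begins 47 mm behind the grasp point.
Start: joints at [1.462, 0.501, -0.427, 1.55, 0.221, 1.138, -0.21], TCP at [0.236, -0.606, 0.252] pointing down, gripper open.
Joint ranges: [-2.88, 2.88], [-0.31, 2.03], [-1.54, 1.56], [0.2, 2.42], [-1.41, 4.55], [0.19, 2.02], [-2.57, 2.57]. Speed limits (rad/s): [2.57, 2.57, 3.14, 3.14, 3.14, 3.14, 3.14].

### API

Orientations are given as a unit quaternion [x, y, z, w].
In Python, from cell import * gives the robot as it stands.
- The arm moves only by the tool arm_command, never from a script. Its argument "series" is a list of rows, each a list of 2 entries, a list of its own where there are three numbers: the shift along the tool's x, y, z in cm, then the turn about the tool's z in degrees. In form: [[[tx, ty, tz], turn], ...]. A call has exactly 5 rows; each row is the pose to reach, as a shift and turn from the pose commanded when the call began, along the tool's axes at that moment; what a row does not reach only later rows make up. A row lasts 1/8 s, in which the tool goes at most 62.5 mm and 10.7 degrees, less where a joint would pass 70% of its speed; a pose out of reach is approached as far as the arm can. A call with a gripper value outside its range is refused whole. "grip" is the finger opening in cm, from 0 to 9.18, set as the call begins (left out, the last holds). The fingers move at their own pace and stop on an object; "force" is the grip in N (left out, the last holds). Time passes only in rows, so rows that repeat a pose let the fingers close, or fill a call up. It gives the time, the measured TCP pose, the force, the opening and the grip force at its end, in the units of the state.
- observe(): the state, without advancing time (a new reading comes with each control period).
- grab_frame(name): name is "scene" or "top" or "wrist"; returns the picture (420x560x3 uint8, red, green, blue); there is no depth.
- calibration(name): a dict with "camera_matrix" (3x3 intrinsics, pixels), "position" and "orientation" of the camera in the world. Camera axes: x right, y down, z forward; pixel columns grow to the right and rows downward; lengths in m; the calibration is good to about 2 mm. A picture is of the moment at which its call begins: read the wrist's pose just before it. calibration takes no time and is no camera call; for the wrist camera it gives the pose at the moment of the call.
- sign_off(): hands the job in; it is judged then, once.
The state is a dict: "clock": time; "qpos": joint angles; "dq": joint speeds; "tau": joint torques, N m; "tool_pos": TCP position; "tcp_rot": TCP orientation; "contact_force": force on the tool from outside, world axes, zero at the start; "ft_torque": the same for the moment, N m; "width": finger opening in m; "grasp_force": force on a finger pad.
Only numpy, scipy, OpenCV 4.12 (cv2) and the standard library are available. Lean on these libraries where they do the work, as an engineer would, in place of code of your own. Each camera call takes 0.05 s, during which the arm holds its last target. There are 200 camera calls.

## Working session

There is one attempt and no reset: what is moved stays moved. The work goes in short steps, Python scripts to look and compute and a tool call to move; the robot and the scene stay as the last step left them, time stands still between calls to the robot, and variables do not carry over. Pictures are saved under pics/ and viewed, at most 10 in all, crops included, and the job is handed in when it is done.

Besides the shell and the picture viewer there is one more tool, called after ">>>" by a JSON object that holds its "fn" and its "kwargs", one argument or row to a line. arm_command: Moves the arm, as the interface text tells. Its arguments: {"type":"object","properties":{"series":{"type":"array"},"grip":{"type":"number"},"force":{"type":"number"}},"required":["series"]}

```bash
ls; mkdir -p pics; python3 - <<'E'
from cell import *
import cv2,numpy as np
s=observe();print(s)
for n in("scene","top"):
    c=calibration(n);print(n,c)
    cv2.imwrite(f"pics/{n}0.png",grab_frame(n)[:,:,::-1])
E
```

```text
pics
{'clock': 0.0, 'qpos': array([ 1.46222211,  0.50183111, -0.42678639,  1.55146583,  0.22080463,
        1.13828103, -0.2103006 ]), 'dq': array([-1.47660153e-04,  2.33170203e-04, -2.96679666e-05,  2.72845124e-04,
        6.96115861e-04, -3.35937983e-04, -3.07015527e-03]), 'tau': array([ 5.51685080e-04, -5.66601276e+01, -5.81605598e+00, -2.79115516e+01,
       -6.86294516e-02,  3.08382546e-02,  1.65453202e-04]), 'tool_pos': array([ 0.2358416 , -0.60500251,  0.25068178]), 'tcp_rot': array([ 9.82767132e-01,  1.84845435e-01, -1.49853194e-04, -9.52503445e-04]), 'contact_force': array([-0.71218403,  0.67803142, -0.89089779]), 'ft_torque': array([-0.02956805, -0.012007  , -0.00587254]), 'grasp_force': 0.0, 'width': 0.09147625472424024}
scene {'camera_matrix': array([[467.84994689,   0.        , 281.02040727],
       [  0.        , 467.84994689, 219.36920501],
       [  0.        ,   0.        ,   1.        ]]), 'position': array([1.25641455, 0.83582688, 0.74693099]), 'orientation': array([ 0.2726904 ,  0.83374551, -0.45398883, -0.15621303])}
top {'camera_matrix': array([[386.27433924,   0.        , 281.23714309],
       [  0.        , 386.27433924, 208.62004842],
       [  0.        ,   0.        ,   1.        ]]), 'position': array([ 0.45991589, -0.01994446,  1.2260766 ]), 'orientation': array([ 0.70931105, -0.70110679,  0.05257395, -0.05062696])}
```

View pics/scene0.png

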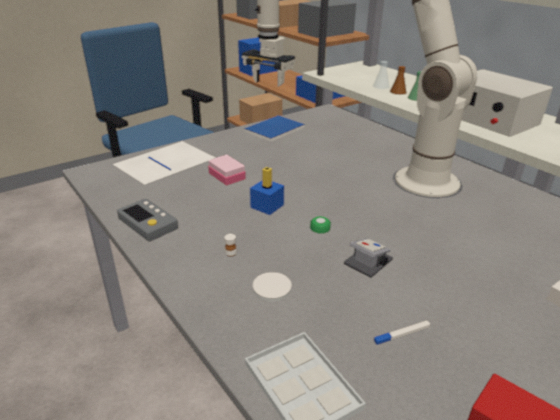

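View pics/top0.png

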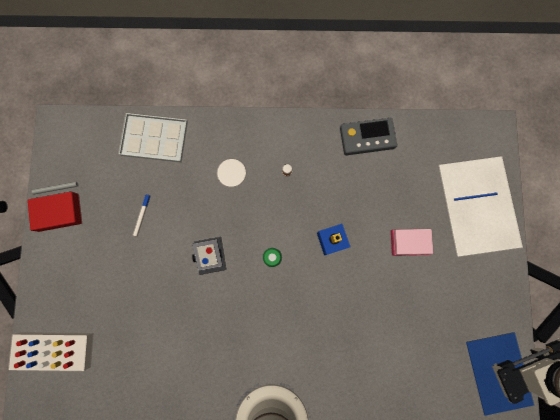

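Scene view: stand with probe (267,190), zero pad (320,225), stage (370,255). Top view: probe handle (336,238), zero disc (272,257), red spot (209,250), blue spot (206,261), knob (195,258).

```bash
cat > h.py <<'E'
from cell import *
import cv2,numpy as np
from scipy.spatial.transform import Rotation as R
def ray(c,px):
    K=c["camera_matrix"];d=np.linalg.solve(K,[px[0],px[1],1.])
    return np.array(c["position"]),R.from_quat(c["orientation"]).apply(d)
def atz(c,px,z):
    p,d=ray(c,px);return p+d*(z-p[2])/d[2]
def tri(obs):
    A=np.zeros((3,3));b=np.zeros(3);L=[]
    for c,px in obs:
        p,d=ray(c,px);d=d/np.linalg.norm(d);P=np.eye(3)-np.outer(d,d);A+=P;b+=P@p;L.append((p,P))
    x=np.linalg.solve(A,b);return x,max(np.linalg.norm(P@(x-p)) for p,P in L)
def proj(c,X):
    v=R.from_quat(c["orientation"]).inv().apply(np.array(X)-c["position"]);u=c["camera_matrix"]@v;return u[:2]/u[2]
def totool(X,s=None):
    "shift in cm, tool axes, that brings the TCP to X"
    s=s or observe();return np.round(100*R.from_quat(s["tcp_rot"]).inv().apply(np.array(X)-s["tool_pos"]),2)
def st():
    s=observe();print(s["clock"].__round__(2),np.round(s["tool_pos"],4),np.round(R.from_quat(s["tcp_rot"]).as_matrix(),3).tolist(),np.round(s["contact_force"],2),s["width"].__round__(4),s["grasp_force"]);return s
E
python3 - <<'E'
from h import *
t=calibration("top");s=calibration("scene")
for n,px,z in(("handle",(336,238),.13),("zero",(272,257),.025),("red",(209,250),.06),("blue",(206,261),.05),("knob",(195,258),.05)):print(n,atz(t,px,z))
print(tri([(t,(336,238)),(s,(267,169))]),tri([(t,(272,257)),(s,(320,220))]))
print(totool(atz(t,(336,238),.27)),np.round(R.from_quat(st()["tcp_rot"]).as_matrix(),2))
w=calibration("wrist");print(w, totool(w["position"]),R.from_quat(w["orientation"]).as_matrix())
a=grab_frame("top");b=grab_frame("scene")
A=cv2.resize(a[215:285,180:370],None,fx=4,fy=4,interpolation=cv2.INTER_CUBIC)
B=cv2.resize(b[155:280,240:400],None,fx=2.4,fy=2.4,interpolation=cv2.INTER_CUBIC)
o=np.zeros((600,800,3),np.uint8);o[:280,:760]=A;o[290:290+300,:384]=B
cv2.imwrite("pics/crop1.png",o[:,:,::-1])
E
```

```text
handle [ 0.5387748  -0.17840447  0.13      ]
zero [0.48541781 0.00453558 0.025     ]
red [0.50336313 0.19322692 0.06      ]
blue [0.47064036 0.20282106 0.05      ]
knob [0.47923148 0.23635304 0.05      ]
(array([ 0.54045915, -0.18002754,  0.12742561]), np.float64(0.0019315512182826984)) (array([0.48611769, 0.00389339, 0.02484724]), np.float64(0.0009495804652518036))
0.1 [ 0.2359 -0.605   0.2508] [[0.932, 0.363, -0.001], [0.363, -0.932, 0.002], [0.0, -0.002, -1.0]] [-0.33 -0.67 -0.13] 0.0917 0.0
[ 43.52 -31.    -1.86] [[ 0.93  0.36 -0.  ]
 [ 0.36 -0.93  0.  ]
 [ 0.   -0.   -1.  ]]
{'camera_matrix': array([[327.1218969 ,   0.        , 278.38992914],
       [  0.        , 327.1218969 , 210.58306186],
       [  0.        ,   0.        ,   1.        ]]), 'position': array([ 0.30698029, -0.57705738,  0.38325348]), 'orientation': array([ 0.81732971, -0.55818144, -0.08122972,  0.1175047 ])} [  7.64  -0.05 -13.25] [[ 0.36367043 -0.8933468  -0.26396081]
 [-0.9315263  -0.34925225 -0.10139833]
 [-0.00160504  0.28276201 -0.95918876]]
```

View pics/crop1.png

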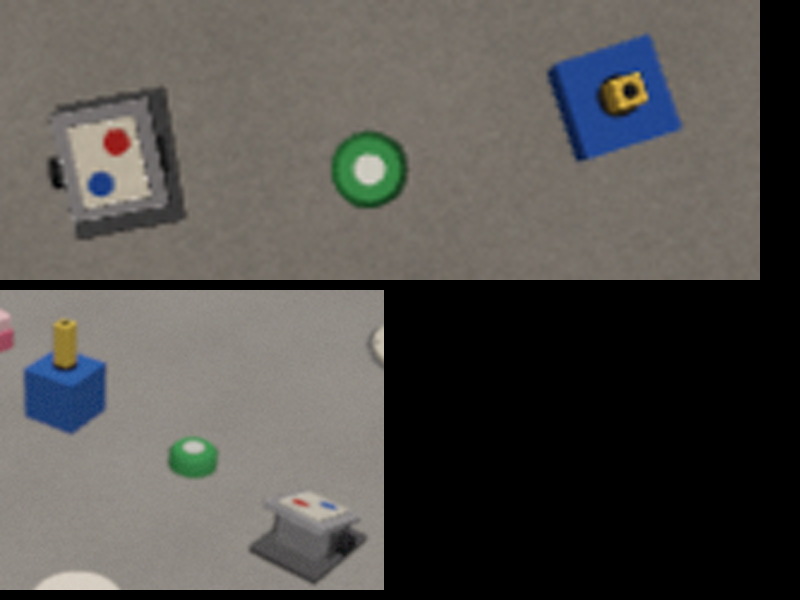

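Enlarged, the stand is turned about 18° and the stage about 10°. I'm moving over the stand for a closer look with the wrist camera.

>>> {"fn": "arm_command", "kwargs": {
  "series": [
    [[5,-3.5,0],0],
    [[10,-7,0],0],
    [[15,-10.5,0],0],
    [[20,-14,0],0],
    [[25,-17.5,0],3.5]
  ]
}}

```text
clock: 0.82
tool_pos: [0.4063, -0.35, 0.2518]
tcp_rot: [0.988, 0.154, 0.0, 0.0]
contact_force: [0.6, -0.7, -0.0]
width: 0.0916
grasp_force: 0.0
```

```bash
python3 - <<'E'
from h import *
s=st();print(totool([.5395,-.179,.25]))
E
```

```text
0.82 [ 0.4063 -0.35    0.2518] [[0.953, 0.304, 0.0], [0.304, -0.953, -0.0], [0.0, 0.0, -1.0]] [ 0.61 -0.68 -0.05] 0.0916 0.0
[ 17.89 -12.24   0.18]
```

>>> {"fn": "arm_command", "kwargs": {
  "series": [
    [[5,-3.4,0],0],
    [[10,-6.8,0],0],
    [[15,-10.2,0],0],
    [[17.9,-12.2,0],0],
    [[17.9,-12.2,0],0]
  ]
}}

```text
clock: 1.45
tool_pos: [0.5404, -0.1767, 0.2519]
tcp_rot: [0.987, 0.158, 0.001, -0.001]
contact_force: [-0.8, -0.9, -0.3]
width: 0.0918
grasp_force: 0.0
```

```bash
python3 - <<'E'
from h import *
s=st();c=calibration("wrist");a=grab_frame("wrist")
cv2.imwrite("pics/w1.png",cv2.resize(a,(784,588),interpolation=cv2.INTER_CUBIC)[:,:,::-1])
import pickle;pickle.dump((s,c,a),open("w1.pkl","wb"))
print(proj(c,[.5395,-.179,.13]),proj(c,[.5395,-.179,.07]))
E
```

```text
1.45 [ 0.5404 -0.1767  0.2519] [[0.95, 0.312, 0.001], [0.312, -0.95, 0.002], [0.002, -0.001, -1.0]] [-0.83 -0.91 -0.32] 0.0918 0.0
[281.47966326 214.35099028] [281.00876901 196.62556042]
```

View pics/w1.png

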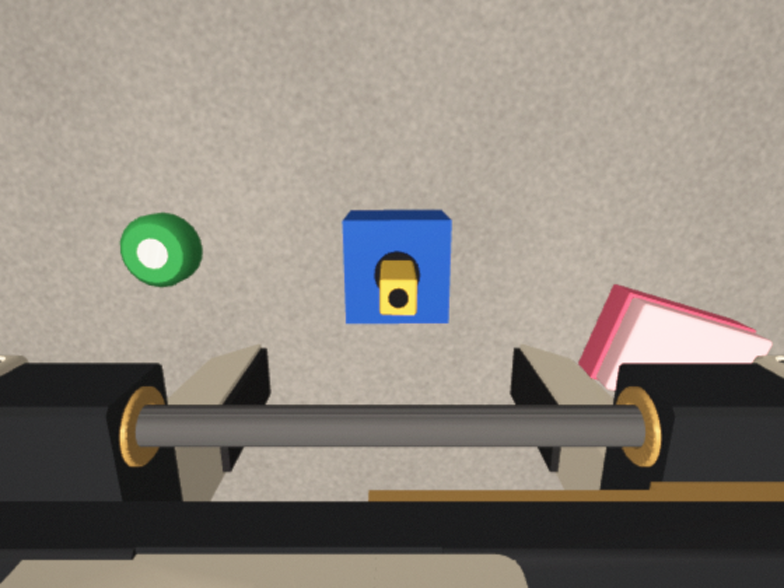

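Wrist view (shown at ×1.4): handle top hole at (398,298), square to the image. Stand top corners are (343,219), (451,219), (449,323) and (346,323), and the zero disc is at (153,254). The tool yaw matches the stand.

```bash
python3 - <<'E'
from h import *
import pickle
s,c,a=pickle.load(open("w1.pkl","rb"));t=calibration("top");sc=calibration("scene")
f=lambda x,y:(c,(x/1.4,y/1.4))
h,e=tri([f(398,298),(t,(337.7,237.9)),(sc,(267.5,168.7))]);print("handle",h,e)
print("h w@.13",atz(c,(398/1.4,298/1.4),.13))
for q in((343,219),(451,219),(449,323),(346,323)):print(atz(c,np.array(q)/1.4,.07))
print("stand ctr",np.mean([atz(c,np.array(q)/1.4,.07) for q in((343,219),(451,219),(449,323),(346,323))],0))
z=[f(153,254),(t,(180+369.5/4,215+170/4)),(sc,(240+194/2.4,155+(447-290)/2.4))]
print("zero",tri(z),atz(c,np.array([153,254])/1.4,.025))
print(totool(h*[1,1,0]+[0,0,.117]))
E
```

```text
handle [ 0.53977932 -0.18229419  0.12739278] 0.0014907906711227879
h w@.13 [ 0.54141686 -0.18076516  0.13      ]
[ 0.566263   -0.13388773  0.07      ]
[ 0.58929611 -0.20389037  0.07      ]
[ 0.51819738 -0.22871896  0.07      ]
[ 0.49471994 -0.15744064  0.07      ]
stand ctr [ 0.54211911 -0.18098443  0.07      ]
zero (array([0.48459519, 0.00445089, 0.02349026]), np.float64(0.0012554696529016537)) [0.48564398 0.00485707 0.025     ]
[-0.03  0.31 13.46]
```

>>> {"fn": "arm_command", "kwargs": {
  "series": [
    [[0.1,0.2,4],0],
    [[0.1,0.2,8],0],
    [[0.1,0.2,11],0],
    [[0.1,0.2,13.5],0],
    [[0.1,0.2,13.5],0]
  ]
}}

```text
clock: 2.12
tool_pos: [0.5375, -0.1839, 0.1147]
tcp_rot: [0.988, 0.153, -0.002, -0.001]
contact_force: [-0.2, -0.2, 0.6]
width: 0.0916
grasp_force: 0.0
```

>>> {"fn": "arm_command", "kwargs": {
  "series": [
    [[0,0,0],0],
    [[0,0,0],0],
    [[0,0,0],0],
    [[0,0,0],0],
    [[0,0,0],0]
  ],
  "grip": 1.5,
  "force": 25
}}

```text
clock: 2.75
tool_pos: [0.5403, -0.1824, 0.1169]
tcp_rot: [0.988, 0.155, 0.0, 0.0]
contact_force: [-0.4, -0.3, -1.2]
width: 0.0468
grasp_force: 0.0
```

>>> {"fn": "arm_command", "kwargs": {
  "series": [
    [[0,0,0],0],
    [[0,0,0],0],
    [[0,0,0],0],
    [[0,0,0],0],
    [[0,0,0],0]
  ]
}}

```text
clock: 3.38
tool_pos: [0.5401, -0.1823, 0.1166]
tcp_rot: [0.988, 0.155, -0.0, -0.0]
contact_force: [0.7, -0.3, 0.7]
width: 0.0216
grasp_force: 25.0
```

>>> {"fn": "arm_command", "kwargs": {
  "series": [
    [[0,0,-1.5],0],
    [[0,0,-3],0],
    [[0,0,-5],0],
    [[0,0,-7],0],
    [[0,0,-7.5],0]
  ]
}}

```text
clock: 4.0
tool_pos: [0.5414, -0.1828, 0.1942]
tcp_rot: [0.988, 0.155, 0.002, 0.001]
contact_force: [0.9, -0.6, -0.3]
width: 0.0218
grasp_force: 25.0
```

```bash
python3 - <<'E'
from h import *
P=[]
for i in range(5):
    a=grab_frame("scene");s=observe();P.append(np.r_[s["tool_pos"],s["contact_force"]])
print(np.mean(P,0).round(4),np.std(P,0).round(4));st()
cv2.imwrite("pics/s2.png",cv2.resize(a[120:270,220:420],None,fx=4,fy=4,interpolation=cv2.INTER_CUBIC)[:,:,::-1])
E
```

```text
[ 0.5402 -0.1826  0.1922  0.4344  0.0947 -0.9943] [6.000e-04 1.000e-04 1.000e-03 3.531e-01 2.665e-01 6.353e-01]
4.25 [ 0.5396 -0.1824  0.1911] [[0.952, 0.306, -0.001], [0.306, -0.952, 0.0], [-0.001, -0.001, -1.0]] [ 0.38 -0.31 -1.35] 0.022 24.99325454235077
```

View pics/s2.png

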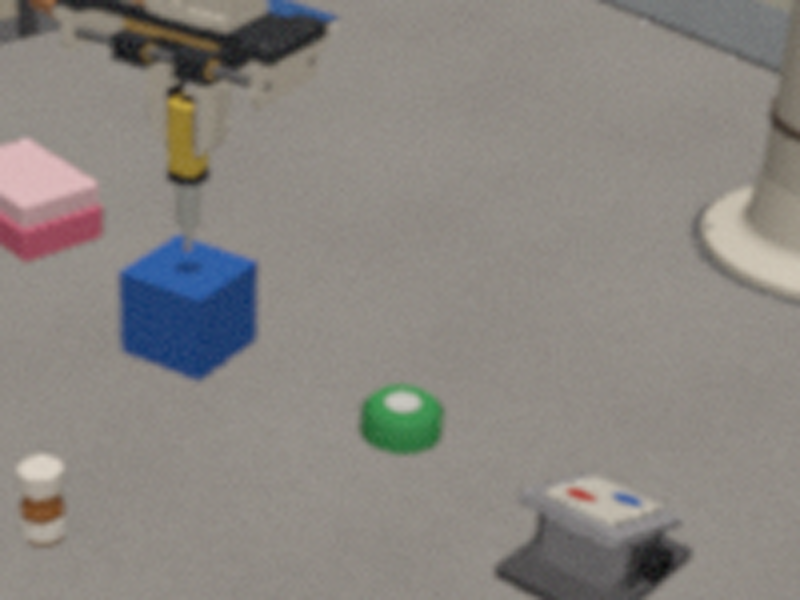

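The probe is held upright with its tip clear of the hole, at crop pixel (190,250). Next is the zero pad.

>>> {"fn": "arm_command", "kwargs": {
  "series": [
    [[0.1,-4.5,0],0],
    [[0.2,-9.5,0],0],
    [[0.3,-14.5,0.5],0],
    [[0.4,-18.5,2],0],
    [[0.4,-19.5,3],0]
  ]
}}

```text
clock: 4.88
tool_pos: [0.4828, 0.0075, 0.1608]
tcp_rot: [0.988, 0.157, -0.001, -0.001]
contact_force: [0.7, -0.0, -1.7]
width: 0.0216
grasp_force: 25.0
```

```bash
python3 - <<'E'
from h import *
for i in range(3):
    c=calibration("wrist");a=grab_frame("wrist");s=st()
b=grab_frame("scene")
o=np.zeros((600,800,3),np.uint8);o[:420,:560]=a;o[:,560:]=cv2.resize(b[130:250,290:338],None,fx=5,fy=5,interpolation=cv2.INTER_CUBIC)
cv2.imwrite("pics/z1.png",o[:,:,::-1])
print(totool([.4845,.004,.1296]),proj(calibration("scene"),[.4853,.0047,.025]))
E
```

```text
4.92 [0.4823 0.0072 0.1598] [[0.951, 0.31, -0.003], [0.31, -0.951, 0.001], [-0.003, -0.002, -1.0]] [-1.68  1.5  -2.38] 0.0217 24.993672966957092
4.97 [0.483  0.0054 0.1604] [[0.951, 0.308, -0.003], [0.308, -0.951, 0.0], [-0.003, -0.001, -1.0]] [-0.37 -0.62 -0.92] 0.0218 24.99347895383835
5.03 [0.4839 0.0042 0.161 ] [[0.952, 0.306, -0.002], [0.306, -0.952, -0.0], [-0.002, -0.0, -1.0]] [-0.45  1.35 -1.01] 0.0216 24.993220567703247
[ 0.01 -0.06  3.18] [320.7361217  220.01286643]
```

View pics/z1.png

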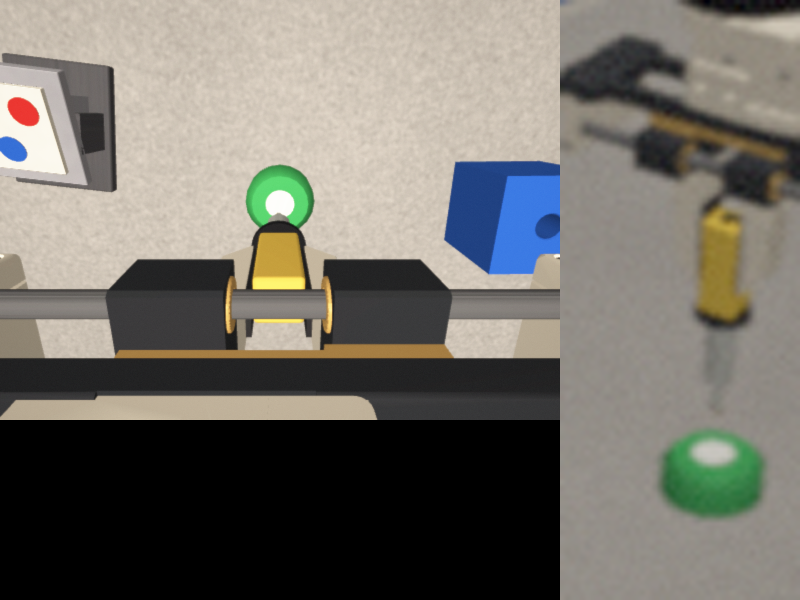

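Wrist view: the probe tip lines up with the disc at (280,203). In the scene crop the tip (715,410) is right above the disc (714,452). I'm pressing by 4 mm.

>>> {"fn": "arm_command", "kwargs": {
  "series": [
    [[0,0,1],0],
    [[0,0,2],0],
    [[0,0,2.7],0],
    [[0,0,3],0],
    [[0,0,3.2],0]
  ]
}}

```text
clock: 5.7
tool_pos: [0.4842, 0.0042, 0.1295]
tcp_rot: [0.988, 0.155, -0.0, 0.0]
contact_force: [-0.8, -1.0, 1.9]
width: 0.0216
grasp_force: 25.0
```

```bash
python3 - <<'E'
from h import *
F=[]
for i in range(8):
    grab_frame("wrist");s=observe();F.append(np.r_[s["contact_force"],s["tool_pos"]])
print(np.mean(F,0).round(4),np.std(F,0).round(4),s["clock"])
E
```

```text
[-0.9074 -0.8207  0.7005  0.4843  0.0044  0.1298] [7.126e-01 2.490e-01 2.205e-01 1.000e-04 1.000e-04 1.000e-04] 6.1
```

Net push is about 1.8 N (weight −1.0 N removed), so the tip is pressed about 4 mm. I'll hold a little longer and lift.

The arm can only yaw, so I'll tilt the probe inside the grip. With a light grip, I'll push its barrel against the top edge of the fixed stand's +x side.

>>> {"fn": "arm_command", "kwargs": {
  "series": [
    [[0,0,0],0],
    [[0,0,0],0],
    [[0,0,0],0],
    [[0,0,0],0],
    [[0,0,0],0]
  ]
}}

```text
clock: 6.72
tool_pos: [0.4844, 0.0044, 0.1297]
tcp_rot: [0.988, 0.155, 0.0, 0.0]
contact_force: [-1.1, -0.7, 0.8]
width: 0.0216
grasp_force: 25.0
```

>>> {"fn": "arm_command", "kwargs": {
  "series": [
    [[0,0,0],0],
    [[0,0,-1.5],0],
    [[0,0,-3.5],0],
    [[0,0,-5.5],0],
    [[0,0,-6.5],0]
  ]
}}

```text
clock: 7.35
tool_pos: [0.4854, 0.0048, 0.1966]
tcp_rot: [0.988, 0.155, 0.001, 0.0]
contact_force: [0.8, -0.6, -2.0]
width: 0.0218
grasp_force: 25.0
```

>>> {"fn": "arm_command", "kwargs": {
  "series": [
    [[2,4,0],0],
    [[4.8,8.5,0],0],
    [[4.8,13.5,0],0],
    [[4.8,18,0],0],
    [[4.8,19.5,0],0]
  ]
}}

```text
clock: 7.98
tool_pos: [0.5898, -0.1706, 0.1943]
tcp_rot: [0.988, 0.152, -0.0, 0.0]
contact_force: [-0.4, 0.3, -1.3]
width: 0.022
grasp_force: 25.0
```

```bash
python3 - <<'E'
from h import *
for i in range(4):grab_frame("wrist")
s=st();print(totool([.5897,-.1665,.1496]))
E
```

```text
8.18 [ 0.5894 -0.1647  0.1947] [[0.952, 0.307, -0.0], [0.307, -0.952, 0.001], [0.0, -0.002, -1.0]] [ 0.77  1.05 -0.79] 0.022 24.99346375465393
[-0.03  0.19  4.51]
```

>>> {"fn": "arm_command", "kwargs": {
  "series": [
    [[0,0.2,1],0],
    [[0,0.2,2.5],0],
    [[0,0.2,4],0],
    [[0,0.2,4.5],0],
    [[0,0.2,4.5],0]
  ]
}}

```text
clock: 8.8
tool_pos: [0.59, -0.1682, 0.149]
tcp_rot: [0.988, 0.155, -0.001, -0.0]
contact_force: [-0.3, -0.3, -1.5]
width: 0.022
grasp_force: 25.0
```

>>> {"fn": "arm_command", "kwargs": {
  "series": [
    [[-0.3,0,0],0],
    [[-0.7,0,0],0],
    [[-1.1,0,0],0],
    [[-1.5,0,0],0],
    [[-1.8,0,0],0]
  ],
  "force": 8
}}

```text
clock: 9.43
tool_pos: [0.5734, -0.174, 0.1502]
tcp_rot: [0.988, 0.155, 0.001, 0.0]
contact_force: [1.4, 0.4, 0.8]
width: 0.0224
grasp_force: 8.0
```

```bash
python3 - <<'E'
from h import *
for i in range(2):a=grab_frame("scene");s=st()
w=grab_frame("wrist")
o=np.zeros((600,800,3),np.uint8);o[:360,:480]=cv2.resize(w,(480,360));o[:600,480:800]=cv2.resize(a[140:215,237:277],None,fx=8,fy=8,interpolation=cv2.INTER_CUBIC)
cv2.imwrite("pics/p1.png",o[:,:,::-1])
E
```

```text
9.47 [ 0.5729 -0.1742  0.15  ] [[0.952, 0.306, 0.0], [0.306, -0.952, -0.0], [0.0, 0.0, -1.0]] [0.77 0.54 0.33] 0.0222 8.000082224607468
9.53 [ 0.5731 -0.1742  0.15  ] [[0.952, 0.305, 0.0], [0.305, -0.952, -0.0], [0.0, 0.0, -1.0]] [ 1.07  0.16 -0.84] 0.0218 8.000009804964066
```

View pics/p1.png

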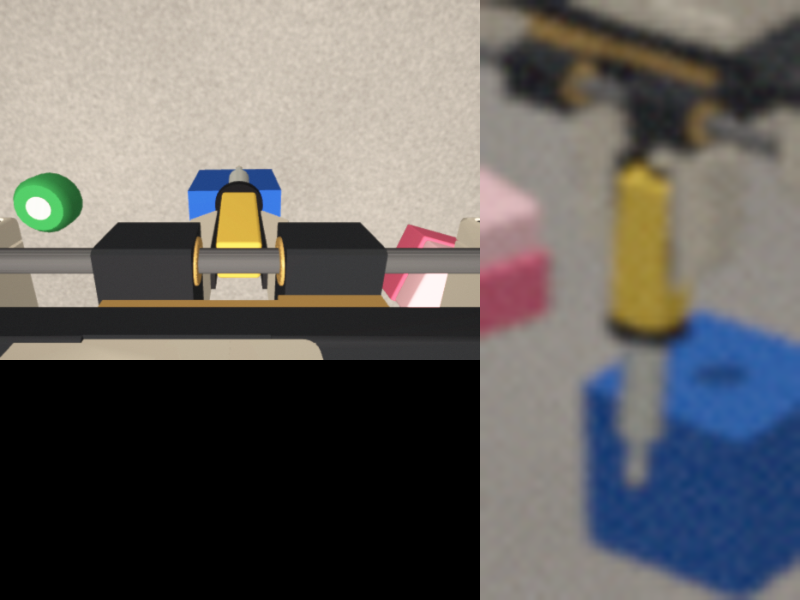

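The probe is pivoting cleanly: the tip now shows beyond the flange, tilted about 9° with about 1 N side force. Continuing to 19°.

>>> {"fn": "arm_command", "kwargs": {
  "series": [
    [[-0.3,0,0],0],
    [[-0.6,0,0],0],
    [[-0.9,0,0],0],
    [[-1.2,0,0],0],
    [[-1.3,0,0],0]
  ]
}}

```text
clock: 10.2
tool_pos: [0.5604, -0.1778, 0.1496]
tcp_rot: [0.988, 0.155, -0.0, -0.0]
contact_force: [2.2, 0.1, -1.8]
width: 0.0224
grasp_force: 8.0
```

>>> {"fn": "arm_command", "kwargs": {
  "series": [
    [[0,0,0],0],
    [[0,0,0],0],
    [[0,0,0],0],
    [[0.5,0,0],0],
    [[2,0,0],0]
  ],
  "force": 30
}}

```text
clock: 10.82
tool_pos: [0.5797, -0.1724, 0.1496]
tcp_rot: [0.988, 0.154, -0.001, 0.0]
contact_force: [0.5, -0.7, -1.2]
width: 0.0215
grasp_force: 30.0
```

>>> {"fn": "arm_command", "kwargs": {
  "series": [
    [[1.5,0,-1],0],
    [[1.5,0,-3.5],0],
    [[1.5,-3,-5],0],
    [[1.5,-6,-6],0],
    [[1.5,-8,-6],0]
  ]
}}

```text
clock: 11.45
tool_pos: [0.5706, -0.0889, 0.2107]
tcp_rot: [0.988, 0.156, 0.001, 0.0]
contact_force: [0.3, 0.8, -0.3]
width: 0.022
grasp_force: 30.0
```

```bash
python3 - <<'E'
from h import *
import pickle
for i in range(4):b=grab_frame("scene")
s=st();cw=calibration("wrist");w=grab_frame("wrist");t=grab_frame("top")
pickle.dump((s,cw,w,b,t),open("tilt.pkl","wb"))
# probe predicted
Rm=R.from_quat(s["tcp_rot"]).as_matrix();g=s["tool_pos"]+Rm[:,2]*.006
for th in(0,.25,.33,.41):
    d=Rm@[np.sin(th),0,np.cos(th)]
    print(th,[proj(calibration(n),g+d*L).round(1).tolist() for n in("scene","wrist") for L in(-.0194,.0406,.0806,.1026)])
u=proj(calibration("scene"),g+[0,0,-.04]).astype(int);print(u)
y,x=max(u[1]-37,0),u[0]-35
o=np.zeros((600,800,3),np.uint8);o[:600,:560]=cv2.resize(b[y:y+75,x:x+70],(560,600),interpolation=cv2.INTER_CUBIC)
print(x,y)
q=w[120:260,220:340];o[:280,560:800]=cv2.resize(q,None,fx=2,fy=2,interpolation=cv2.INTER_CUBIC)
cv2.imwrite("pics/p2.png",o[:,:,::-1])
E
```

```text
11.65 [ 0.5698 -0.0916  0.2092] [[0.952, 0.306, -0.001], [0.306, -0.952, -0.001], [-0.001, 0.0, -1.0]] [ 1.04 -0.84 -1.59] 0.0219 29.999746084213257
0 [[277.7, 152.1], [277.5, 172.1], [277.3, 184.9], [277.3, 191.8], [277.0, 305.4], [277.4, 248.4], [277.6, 226.2], [277.6, 216.8]]
0.25 [[278.7, 151.7], [275.3, 173.1], [273.1, 186.9], [271.9, 194.4], [277.0, 314.6], [277.3, 233.2], [277.5, 199.8], [277.5, 185.4]]
0.33 [[279.0, 151.7], [274.7, 173.2], [271.8, 187.2], [270.2, 194.8], [277.0, 317.1], [277.3, 228.6], [277.5, 191.6], [277.5, 175.5]]
0.41 [[279.3, 151.7], [274.0, 173.2], [270.5, 187.3], [268.6, 194.9], [277.0, 319.2], [277.3, 224.3], [277.4, 183.5], [277.5, 165.6]]
[277 171]
242 134
```

View pics/p2.png

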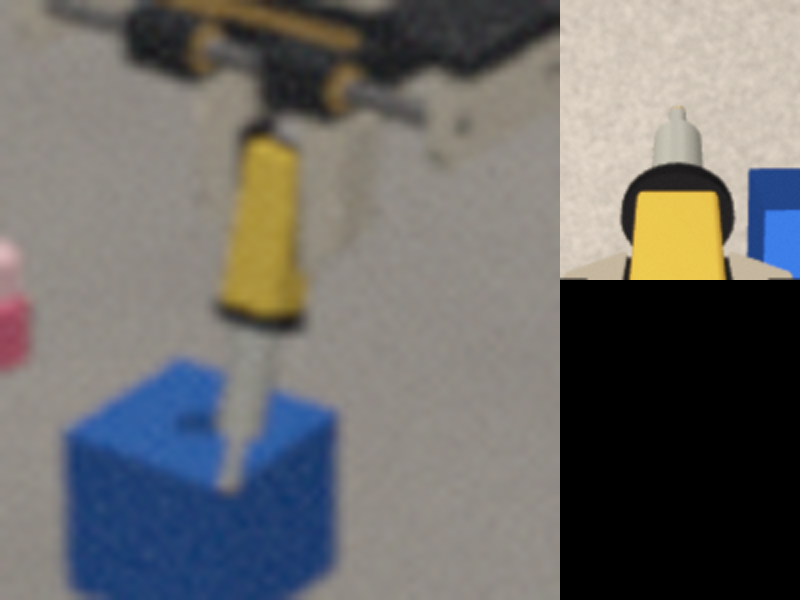

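Wrist crop: brass tip at full-image (279,174), against a prediction of 173.8 for 0.33 rad. Scene: tip at (270.5,195.3), predicted (270.2,194.8). The tilt is about 0.33 rad, as wanted. Next I'll hover at the stage.

>>> {"fn": "arm_command", "kwargs": {
  "series": [
    [[-0.4,-5,0],2],
    [[-0.8,-11,0],4],
    [[-1.3,-17,0],6],
    [[-1.8,-23,0],8],
    [[-2.4,-28,0],8]
  ]
}}

```text
clock: 12.38
tool_pos: [0.461, 0.1694, 0.2098]
tcp_rot: [0.996, 0.085, 0.0, -0.0]
contact_force: [0.3, -0.6, -0.7]
width: 0.0219
grasp_force: 30.0
```

```bash
python3 - <<'E'
from h import *
import pickle
for i in range(3):grab_frame("wrist")
s=st();c=calibration("wrist");w=grab_frame("wrist")
pickle.dump((s,c,w),open("w2.pkl","wb"))
cv2.imwrite("pics/w2.png",cv2.resize(w,(784,588),interpolation=cv2.INTER_CUBIC)[:,:,::-1])
E
```

```text
12.53 [0.4605 0.1704 0.2099] [[0.985, 0.175, 0.0], [0.175, -0.985, 0.001], [0.0, -0.001, -1.0]] [ 0.15 -0.31 -1.71] 0.0215 29.999899864196777
```

View pics/w2.png

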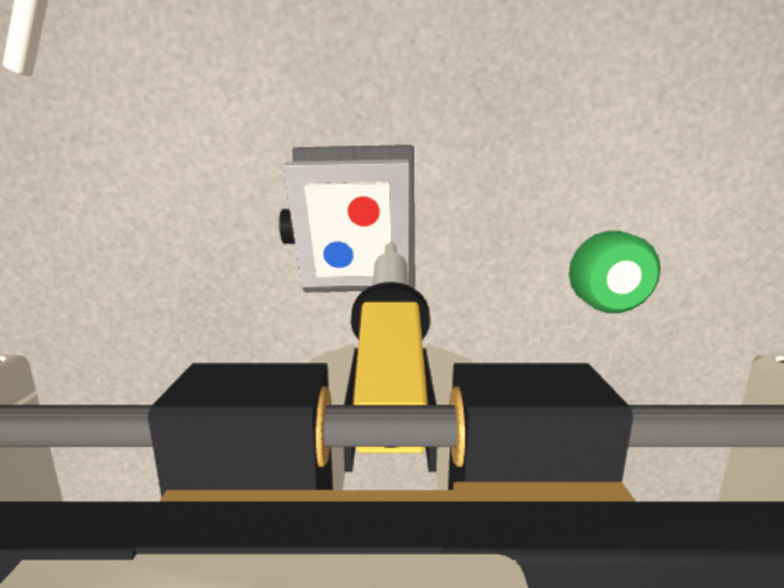

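Wrist view (×1.4): red spot at (363,211), blue at (338,254). Plate corners are (305,184), (389,181) and (318,277), and the tip is at (391,245). I'll fit the plate pose from all the views.

```bash
cat > fit.py <<'E'
from h import *
import pickle
from scipy.optimize import least_squares
s,c,w=pickle.load(open("w2.pkl","rb"));s1,c1,w1,b,t=pickle.load(open("tilt.pkl","rb"))
def cen(im,box):
    x0,y0,x1,y1=box;q=im[y0:y1,x0:x1].astype(float);wt=np.clip(q[...,0]-np.maximum(q[...,1],q[...,2])-40,0,None)
    yy,xx=np.mgrid[y0:y1,x0:x1];return np.array([(wt*xx).sum(),(wt*yy).sum()])/wt.sum()
ct,cs=calibration("top"),calibration("scene")
red=[(c,cen(w,(240,135,280,170))),(ct,cen(t,(200,240,218,258))),(cs,cen(b,(355,235,372,252)))]
print([r[1].round(1) for r in red],tri(red),[tri([red[0],r]) for r in red[1:]])
cor=[((32,25,4),(305,184)),((32,-25,4),(389,181)),((-32,25,4),(318,277))]
def M(p):return R.from_euler("ZY",[p[3],-p[4]]).as_matrix()
def f(p):
    r=[]
    for cc,px in red:r+=list(proj(cc,p[:3]+M(p)@[.015,-.009,.004])-px)
    for L,px in cor:r+=list(proj(c,p[:3]+M(p)@(np.array(L)/1000))-np.array(px)/1.4)
    return np.array(r+[(p[4]-.33)/.02])
o=least_squares(f,[.49,.2,.05,.17,.33]);p=o.x
print(p.round(4),f(p).round(2));m=M(p);rd=p[:3]+m@[.015,-.009,.004];n=m[:,2];print("red",rd,"n",n)
np.save("red.npy",np.r_[rd,n,p[3]])
E
python3 fit.py; python3 - <<'E'
from h import *
v=np.load("red.npy");s=observe();T=R.from_quat(s["tcp_rot"]).as_matrix();d=T@[np.sin(.33),0,np.cos(.33)]
c=calibration("wrist");tip=s["tool_pos"]+T[:,2]*.006+d*.1026
print("tip",tip,proj(c,tip)*1.4,"angle",np.degrees(np.arccos(-d@v[3:6])),"yaw tool",np.degrees(np.arctan2(T[1,0],T[0,0])),np.degrees(v[6]))
E
```

```text
[array([259.3, 150.6]), array([208.6, 250.1]), array([364.6, 243.1])] (array([0.5036286 , 0.19425334, 0.06125533]), np.float64(0.0011854703752570814)) [(array([0.50303431, 0.19528894, 0.05597546]), np.float64(0.00010107734057546779)), (array([0.50429282, 0.19447281, 0.06183053]), np.float64(0.0009287320544240229))]
[0.4898 0.2007 0.0528 0.2114 0.3241] [ 0.73 -0.84 -0.12 -0.5   0.38  0.21 -0.63  0.58  0.28  0.52 -0.25 -0.21
 -0.29]
red [0.50438175 0.19465425 0.06132633] n [-0.31140942 -0.06682126  0.94792357]
tip [0.49425421 0.17401731 0.10660503] [390.530016   246.16299937] angle 0.8077220424975892 yaw tool 9.87836985058387 12.110706702189313
```

```bash
cat > goal.py <<'E'
from h import *
import sys
turn,g=float(sys.argv[1]),float(sys.argv[2])/1000
v=np.load("red.npy");s=observe();T0=R.from_quat(s["tcp_rot"]);T=(T0*R.from_euler("z",turn,degrees=True)).as_matrix()
d=T@[np.sin(.33),0,np.cos(.33)]
X=v[:3]+v[3:6]*g-d*.1026-T[:,2]*.006
print(totool(X),"normal in tool mm:",T.T@v[3:6],np.degrees(np.arccos(-d@v[3:6])))
E
python3 goal.py -1.5 10
```

```text
[ 1.03 -1.76  3.58] normal in tool mm: [-0.31832756  0.00430833 -0.94797099] 0.42471701993423633
```

>>> {"fn": "arm_command", "kwargs": {
  "series": [
    [[0.3,-0.8,0.5],-1.5],
    [[0.6,-1.7,1],-1.5],
    [[1,-1.7,2],-1.5],
    [[1,-1.8,3],-1.5],
    [[1,-1.8,3.6],-1.5]
  ]
}}

```text
clock: 13.2
tool_pos: [0.4675, 0.1873, 0.1726]
tcp_rot: [0.995, 0.098, -0.001, 0.0]
contact_force: [0.1, 0.0, -1.8]
width: 0.0216
grasp_force: 30.0
```

```bash
python3 - <<'E'
from h import *
F=[]
for i in range(6):
    c=calibration("wrist");w=grab_frame("wrist");s=observe();F.append(np.r_[s["contact_force"],s["tool_pos"]])
b=grab_frame("scene")
print(np.mean(F[2:],0).round(4),np.std(F[2:],0).round(4),s["clock"])
o=np.zeros((600,800,3),np.uint8);o[:400,:400]=cv2.resize(w[120:220,230:330],None,fx=4,fy=4,interpolation=cv2.INTER_CUBIC)
o[:600,400:]=cv2.resize(b[180:270,330:390],(400,600),interpolation=cv2.INTER_CUBIC)
cv2.imwrite("pics/r1.png",o[:,:,::-1])
v=np.load("red.npy");cs=calibration("scene")
for cc in(c,cs):print(proj(cc,v[:3]),proj(cc,v[:3]+v[3:6]*.01))
E
python3 goal.py 0 10;python3 goal.py 0 -5
```

```text
[ 0.086   0.0698 -0.9505  0.468   0.1876  0.1737] [5.665e-01 1.844e-01 4.866e-01 2.000e-04 1.000e-04 3.000e-04] 13.5
[279.319961   168.75949482] [279.41187426 175.19821467]
[364.96996437 243.35597027] [366.07078926 239.74842818]
[0.03 0.03 0.03] normal in tool mm: [-0.31773086  0.004568   -0.94816994] 0.4627750717576846
[0.51 0.02 1.45] normal in tool mm: [-0.31773086  0.004568   -0.94816994] 0.4627750717576846
```

View pics/r1.png

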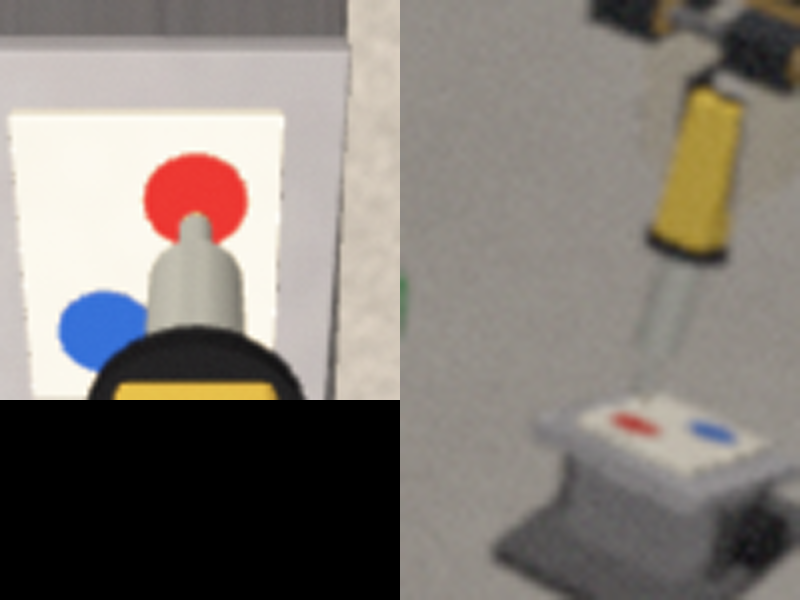

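The tip (196,213) is in line with the red spot's centre (196,198) in the wrist crop, and about 10 mm off the plate in the scene crop. I'll advance 13 mm along the normal and check the force.

>>> {"fn": "arm_command", "kwargs": {
  "series": [
    [[0.13,0,0.4],0],
    [[0.23,0,0.7],0],
    [[0.32,0,0.95],0],
    [[0.38,0,1.1],0],
    [[0.42,0,1.25],0]
  ]
}}

```text
clock: 14.18
tool_pos: [0.472, 0.1885, 0.1611]
tcp_rot: [0.995, 0.098, -0.0, 0.0]
contact_force: [-0.1, -1.1, 0.8]
width: 0.0218
grasp_force: 30.0
```

```bash
cat > meas.py <<'E'
from h import *
import pickle
F=[]
for i in range(14):
    c=calibration("wrist");w=grab_frame("wrist");s=observe();F.append(np.r_[s["contact_force"],s["tool_pos"]])
m=np.mean(F[2:],0);v=np.load("red.npy");pickle.dump((c,w),open("w3.pkl","wb"))
print(m.round(4),np.std(F[2:],0).round(3),s["clock"],"N est",(m[:3]-[0,0,-1.1])@v[3:6]); 
E
python3 meas.py; python3 goal.py 0 -5
```

```text
[-0.7487 -0.3594  0.5902  0.472   0.1885  0.1613] [0.377 0.452 0.55  0.    0.    0.   ] 14.875 N est 1.859293619774687
[0.13 0.02 0.16] normal in tool mm: [-0.31856108  0.00451939 -0.94789156] 0.4206326984778435
```

>>> {"fn": "arm_command", "kwargs": {
  "series": [
    [[0.03,0,0.1],0],
    [[0.03,0,0.1],0],
    [[0.03,0,0.1],0],
    [[0.03,0,0.1],0],
    [[0.03,0,0.1],0]
  ]
}}

```text
clock: 15.5
tool_pos: [0.4724, 0.1885, 0.1602]
tcp_rot: [0.995, 0.098, -0.0, 0.0]
contact_force: [-1.5, -1.0, 0.8]
width: 0.0222
grasp_force: 30.0
```

```bash
sed -i 's/range(14)/range(40)/' meas.py; python3 meas.py; python3 goal.py 0 -5
```

```text
[-1.3391 -0.7705  0.5092  0.4724  0.1885  0.1602] [0.557 0.589 0.417 0.    0.    0.   ] 17.5 N est 1.9939347492970136
[0.09 0.02 0.06] normal in tool mm: [-0.31843823  0.00452554 -0.94793281] 0.42672208970467274
```

>>> {"fn": "arm_command", "kwargs": {
  "series": [
    [[0.02,0,0.06],0],
    [[0.02,0,0.06],0],
    [[0.02,0,0.06],0],
    [[0.02,0,0.06],0],
    [[0.02,0,0.06],0]
  ]
}}

```text
clock: 18.12
tool_pos: [0.4726, 0.1886, 0.1597]
tcp_rot: [0.995, 0.099, 0.0, 0.0]
contact_force: [-1.5, -0.4, 0.4]
width: 0.0216
grasp_force: 30.0
```

```bash
python3 meas.py; python3 - <<'E'
from h import *
import pickle
w2=pickle.load(open("w2.pkl","rb"))[2];c,w3=pickle.load(open("w3.pkl","rb"))
g=lambda w:cv2.cvtColor(w,cv2.COLOR_RGB2GRAY)
# handle + flange patch: same place in the image if the probe has not turned in the grip
T=g(w2)[205:235,258:300];r=cv2.matchTemplate(g(w3)[195:245,248:310],T,cv2.TM_CCOEFF_NORMED);print(cv2.minMaxLoc(r))
q=w3.astype(int);m=(q[...,0]-np.maximum(q[...,1],q[...,2])>60);m[:,:240]=0;m[:,320:]=0;m[200:]=0;yy,xx=np.nonzero(m);print("red seen",xx.min(),xx.max(),yy.min(),yy.max())
v=np.load("red.npy");print(proj(c,v[:3]),[proj(c,v[:3]+.01*R.from_euler("z",v[6]).apply(a)).round(1) for a in([.946,0,.324],[0,1,0],[0,-1,0])])
E
```

```text
[-1.5611 -0.8138  0.5867  0.4726  0.1886  0.1596] [0.504 0.538 0.49  0.    0.    0.   ] 20.125 N est 2.139424775874555
(-0.3929594159126282, 0.9916808009147644, (0, 0), (10, 10))
red seen 265 292 167 185
[279.36992559 178.29952576] [array([279.2, 165.8]), array([265.4, 178.5]), array([293.4, 178.1])]
```

```bash
python3 -c "
from cell import *
print(sign_off())"
```

```text
the job is handed in; nothing more can be done
None
```

I pressed the probe upright on the zero pad for about a second. I then handed in with it still held on the red spot, square to the plate to within about 1° by estimate, at about 2 N (tip roughly half way in); the judged result was not shown.

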